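# Set the mitre saw's length stop to a sample batten

## Task

Set the length stop on the mitre saw's fence to the sample batten: slacken its clamp knob, slide the stop gently along the fence until the batten lies end to end between the saw blade and the stop with no gap at either end, then tighten the knob firmly again and let go. Keep the batten against the fence and leave the other things on the bench alone.

Things in the scene. Friction and masses are not known exactly. Their poses are not given: they have to be found in the camera images.
- station: The mitre-saw station, fixed to the bench: at the robot's right a saw with its blade lowered, and to its left, in line, a long white support wing with an aluminium fence along its back. Origin: on the bench (z = 0) under the fence's front face, 700 mm from the blade. +y runs along the fence away from the saw, +x through the fence away from the robot. The work surface is 85 mm above the bench.
- fence_top (a point): Point on the front edge of the fence top, above the station's origin, 140 mm above the bench; axes as the station's. The blade, a fixed disc square to the fence, has its near flat face at y = -700 mm. The fence is 30 mm thick (x 0 to 30 mm); wing and fence run from y = -445 to 400 mm, the work surface from x = -110 mm to the fence. The saw, up to 325 mm high, is beyond y = -375 mm.
- batten: The sample batten: a loose plain softwood strip, 44 mm wide (its x), 700 mm long (its y), 20 mm high, about 0.3 kg, lying on the work surface along the fence, about 1 mm off it, its saw end 1 to 12 mm short of the blade. Origin: centre of its underside; its +y points along the fence away from the saw. It takes about 1 to 4 N to slide it.
- batten_end (a point): Centre of the batten's end face that is away from the saw, 10 mm above the work surface.
- stop (a joint): Position in m of the length stop along the fence, 0 to 0.36, growing along station +y away from the saw (0: end of travel nearest the saw). It starts 35 to 210 mm clear of the batten's end. With the knob slack it slides with about 2 N and a little drag (4 N per m/s); clamped, it takes some 40 N to drag it, and under a lasting pull it creeps.
- saddle_top (a point): Centre of the top of the stop's black saddle, under the knob, 163 mm above the bench. The saddle, 48 mm (x) by 50 mm (y), rides on the fence; a plate hangs from it in front of the fence to an aluminium foot that reaches 42 mm out from the fence, 3 to 19 mm above the work surface. Axes as the station's.
- foot: The stop's aluminium foot, moving with the stop. Origin: centre of its contact face (the flat side towards the saw, which must meet the batten's end), 22 mm in front of the fence face and 11 mm above the work surface. The face is 40 mm (x) by 16 mm (z), flush with the saddle's side nearest the saw; the foot is 16 mm thick along y. Axes as the station's.
- knob (a joint): Angle in rad of the clamp knob on top of the stop, 0 to 1.9, growing clockwise seen from above, which tightens. Below 0.9 the stop is free; from 0.9 it clamps ever harder; above 1.5 it is firmly clamped; 1.9 is the end. It starts clamped, at 1.6 to 1.85, and stays where it is left. Turning takes about 0.15 N m slack and 0.3 N m clamped.
- knob_grip (a point): Middle of the knob's grip, on its vertical axis: a black tee bar 56 mm long, 14 mm wide, 22 mm high (16 to 38 mm above the saddle's top), nothing beside it. 190 mm above the bench; x axis along the bar, z up. The axis is 37 mm farther along station x and 25 mm farther along station y than foot. At knob value 1.1 the bar is square to the fence; it then turns clockwise with the value.
- level: Bystander: a 230 mm orange torpedo spirit level, 22 mm wide and 40 mm high, lying on the bench behind the fence. Origin: centre of its underside.
- tape: Bystander: a grey tape measure, 68 x 38 x 62 mm, standing on the bench behind the fence. Origin: centre of its underside.
- offcut: Bystander: a small softwood offcut, 44 x 85 x 20 mm, lying on the work surface in front of the batten, about 12 mm clear of it. Origin: centre of its underside.

How it is judged:
On the way, in this order (a step that is already met when the one before it is completed fails the run):
1. the clamp knob is slackened so that the stop is free (value of joint knob below 0.9 rad), for 0.1 s.
2. with the knob slack, the stop is brought up so that the batten touches the blade and the stop (no gap over 2.5 mm at either end) (value of joint knob below 1.2 rad and y of batten_end in the frame of foot above -0.0025 m and y of batten_end in the frame of station below 0.0025 m), for 0.1 s.
At the end, for the whole second after the job is handed in: The knob is tight again (beyond 1.5 rad), the batten lies flat along the fence (within 6 mm of it and 0.012 rad), its saw end is within 2.5 mm of the blade and the stop's face within 2.5 mm of its other end, everything at rest (value of joint knob above 1.5 rad and y of batten_end in the frame of foot between -0.0025 and 0.002 m and y of batten_end in the frame of station below 0.0025 m and x of batten_end in the frame of station above -0.028 m and angle between the y axis of batten and the y axis of station, either way round below 0.012 rad and angle between batten's own z axis and vertical below 0.02 rad and linear speed of batten below 0.01 m/s and velocity of joint stop between -0.005 and 0.005 m/s); the robot touches nothing.
It fails at once if the stop is rammed against the batten (over 45 N) (contact force between batten and foot above 45 N).
It fails at once if the level, the tape measure or the offcut is pushed more than 20 mm (distance of any of level, tape, offcut from where it was at the start of the episode above 0.02 m).
It also fails if it takes over 42 s, if anything falls off the work surface, if the arm or the gripper's body presses on something with over 40 N, if the wrist force passes 120 N, or if a joint passes its speed limit or range.

## Robot

A 7-joint arm with a two-finger parallel gripper is mounted at the origin on the work surface. World frame = base frame: x ahead of the robot, y to its left, z up, the work surface at z = 0. Lengths are in m, angles in rad, forces in N, time in s.
With the tool pointing down it reaches from about 0.35 to 0.9 m from the base axis. Payload 8.1 kg.
Tool frame: the origin (TCP) lies at the very end of the fingers, on their centre line; the grasp point (between the pads) lies 19 mm behind it; z points along the fingers, y is the line along which they close (so a half turn about z gives the same grasp; the last joint's range is limited). The gripper opens to 92 mm and grips with 3 to 60 N. Pads are 19 mm wide; open, the fingers measure 130 mm over their backs; the gripper's body (75 mm by 190 mm) begins 47 mm behind the grasp point.
Start: joints at [1.112, 0.434, 0.025, 1.573, -0.012, 1.134, -0.075], TCP at [0.218, -0.586, 0.227] pointing down, gripper open.
Joint ranges: [-2.62, 2.62], [-0.44, 2.09], [-1.27, 1.32], [0.08, 2.57], [-1.32, 4.46], [0.12, 2], [-2.74, 2.74]. Speed limits (rad/s): [2.22, 2.22, 3.01, 3.01, 3.14, 3.14, 3.14].

## Interface

Orientations are given as a rotation vector (axis times angle).
In Python, from cell import arm gives the robot as it stands.
- The arm moves only by the tool carry_out, never from a script. Its argument "commands" is a list of rows, each a list of 7 numbers: the opening, from 0 (shut) to 1 (fully open), then the shift along the tool's x, y, z each as a share of 0.025 m, from -1 to 1, then the turn, a rotation vector about the tool's x, y, z each as a share of 0.1 rad, from -1 to 1. A call has 1 to 8 rows; each row shifts and turns the commanded pose from where the row before left it, along the tool's axes as they then stand; what a row does not reach is not made up. A row lasts 1/10 s, in which the tool goes at most 50 mm and 8.59 degrees, less where a joint would pass 70% of its speed; a pose out of reach is approached as far as the arm can. A call with a number of a shift or a turn outside -1 to 1 is refused whole. A call with a gripper value outside its range is refused whole. The fingers move at their own pace and stop on an object; "squeeze" is the grip in N (left out, the last holds). Time passes only in rows, so rows that do not move let the fingers close. It gives the time, the measured TCP pose, the force, the opening and the grip force at its end, in the units of the state.
- arm.observe(): the state, without advancing time (a new reading comes with each control period).
- arm.get_image(name): name is "scene" or "side" or "wrist"; returns a dict with "pixels" (384x512x3 uint8, red, green, blue), "range_z" (384x512 float32, m along the optical axis (not along the pixel's ray), 0 where there is no reading), "mtx" (3x3 intrinsics, pixels), "R" (3x3) and "t" (3): a world point X has camera coordinates R X + t; the wrist camera has in their place "tool_from_camera" (4x4, takes a point from camera to tool coordinates, whose origin is the TCP and whose axes are the flange's). Camera axes: x right, y down, z forward; pixel columns grow to the right and rows downward; lengths in m; the calibration is good to about 2 mm. A picture is of the moment at which its call begins: read the wrist's pose just before it.
- arm.sign_off(): hands the job in; it is judged then, once.
The state is a dict: "clock": time; "joints": joint angles; "dq": joint speeds; "joint_efforts": joint torques, N m; "position": TCP position; "ee_rot": TCP orientation; "force": force on the tool from outside, world axes, zero at the start; "ft_torque": the same for the moment, N m; "width": opening from 0.0 (shut) to 1.0 (fully open); "gripper_force": force on a finger pad.
Only numpy, scipy, OpenCV 4.12 (cv2) and the standard library are available. Lean on these libraries where they do the work, as an engineer would, in place of code of your own. Each camera call takes 0.05 s, during which the arm holds its last target. There are 200 camera calls.

## Working session

There is one attempt and no reset: what is moved stays moved. The work goes in short steps, Python scripts to look and compute and a tool call to move; the robot and the scene stay as the last step left them, time stands still between calls to the robot, and variables do not carry over. Pictures are saved under pics/ and viewed, at most 10 in all, crops included, and the job is handed in when it is done.

Besides the shell and the picture viewer there is one more tool, called after ">>>" by a JSON object that holds its "name" and its "arguments", one argument or row to a line. carry_out: Moves the arm, as the interface text tells. Shift numbers are shares of 0.025 m and turn numbers shares of 0.1 rad, none past 1 either way. Its arguments: {"type":"object","properties":{"commands":{"type":"array"},"squeeze":{"type":"number"}},"required":["commands"]}

```bash
mkdir -p pics; ls
python3 - <<'E'
from cell import arm
import cv2,numpy as np
s=arm.observe(); print({k:np.round(v,3) for k,v in s.items()})
for n in("scene","side","wrist"):
    d=arm.get_image(n); np.savez(f"pics/{n}0.npz",**d)
    cv2.imwrite(f"pics/{n}0.png",d["pixels"][:,:,::-1])
    print(n,d["mtx"].round(1).tolist(),{k:np.round(d[k],3).tolist() for k in("R","t","tool_from_camera") if k in d})
a=[cv2.imread(f"pics/{n}0.png") for n in("scene","side")]
E
```

```text
pics
{'clock': np.float64(0.0), 'joints': array([ 1.112,  0.435,  0.025,  1.574, -0.012,  1.134, -0.075]), 'dq': array([ 0.   ,  0.   , -0.001,  0.001,  0.001,  0.001, -0.   ]), 'joint_efforts': array([-1.0000e-03, -6.6786e+01,  9.8500e-01, -3.1446e+01, -6.1000e-02,
        4.3000e-02,  0.0000e+00]), 'position': array([ 0.218, -0.585,  0.226]), 'ee_rot': array([-3.09e+00, -5.56e-01,  1.00e-03]), 'force': array([ 0.019,  0.339, -0.264]), 'ft_torque': array([ 0.021, -0.007,  0.03 ]), 'gripper_force': np.float64(0.0), 'width': np.float64(0.999)}
scene [[470.7, 0.0, 259.9], [0.0, 470.7, 192.9], [0.0, 0.0, 1.0]] {'R': [[0.368, 0.93, -0.005], [0.791, -0.316, -0.524], [-0.488, 0.189, -0.852]], 't': [-0.141, -0.399, 1.437]}
side [[414.4, 0.0, 257.0], [0.0, 414.4, 189.6], [0.0, 0.0, 1.0]] {'R': [[-0.754, -0.656, 0.02], [-0.478, 0.527, -0.703], [0.45, -0.54, -0.711]], 't': [0.402, 0.412, 0.798]}
wrist [[335.5, 0.0, 256.8], [0.0, 335.5, 188.9], [0.0, 0.0, 1.0]] {'tool_from_camera': [[-0.001, -0.957, -0.289, 0.078], [1.0, -0.001, 0.001, 0.001], [-0.001, -0.289, 0.957, -0.158], [0.0, 0.0, 0.0, 1.0]]}
```

View pics/scene0.png

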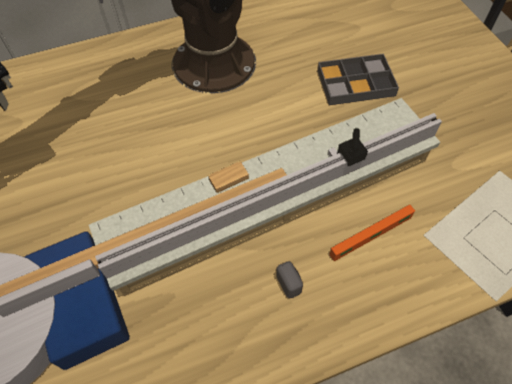

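View pics/side0.png

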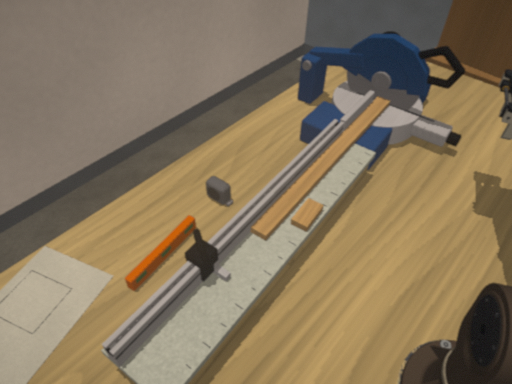

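View pics/wrist0.png

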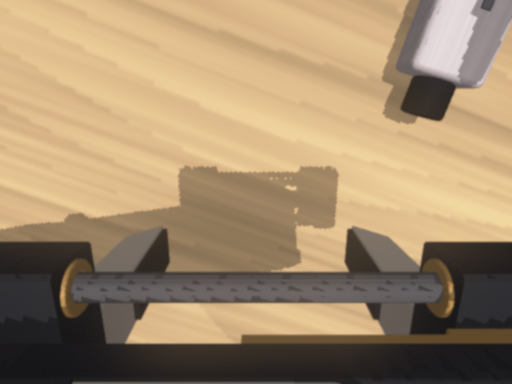

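The scene view shows the fence from (100,262) to (438,120), the black stop at about (352,150) with its knob bar at (356,135), the batten end at (285,173) and the offcut at (228,177). The side view shows the stop at (201,255) and the batten end at (262,230). I'll use the depth points to locate them.

```bash
cat > h.py <<'E'
import numpy as np, cv2
def cloud(d,T=None):
    h,w=d["range_z"].shape; u,v=np.meshgrid(np.arange(w),np.arange(h)); z=d["range_z"].astype(float)
    K=d["mtx"]; P=np.stack([(u-K[0,2])/K[0,0]*z,(v-K[1,2])/K[1,1]*z,z],-1)
    if T is None: X=(P-d["t"])@d["R"]
    else: X=P@T[:3,:3].T+T[:3,3]
    X[z==0]=np.nan; return X
def rect(p):
    c,s,a=cv2.minAreaRect((p*1000).astype(np.float32)); return np.round(c,1),np.round(s,1),round(a,2)
E
python3 - <<'E'
from h import *
for n in("scene","side"):
    d=np.load(f"pics/{n}0.npz"); X=cloud(d); px=d["pixels"].astype(int); hsv=cv2.cvtColor(d["pixels"],cv2.COLOR_RGB2HSV)
    x,y,z=X[...,0],X[...,1],X[...,2]
    dark=px.max(-1)<60
    fx=(x>0.3)&(x<1.1)
    top=fx&(abs(z-.14)<.004)&~dark&(hsv[...,1]<60)
    p=np.stack([x,y],-1)
    print(n,"fence",top.sum(),rect(p[top]),"z",np.median(z[top]))
    print(" knob",(m:=fx&dark&(z>.178)&(z<.215)).sum(),rect(p[m]),"ztop",np.nanpercentile(z[m],95),p[m].mean(0))
    print(" sad",(m:=fx&dark&(abs(z-.163)<.008)).sum(),rect(p[m]),np.median(z[m]))
    wood=fx&(hsv[...,1]>90)&(abs(z-.105)<.004)
    k,l,st,c=cv2.connectedComponentsWithStats(wood.astype(np.uint8))
    for i in range(1,k):
        if st[i,4]>60: print(" wood",st[i].tolist(),rect(p[l==i]),np.median(z[l==i]))
E
```

```text
scene fence 4058 (array([ 566.8, -110.9]), array([  41.5, 1036.4]), 4.95) z 0.14018783405802124
 knob 141 (array([549. , 159.6]), array([13.1, 51.6]), 63.29) ztop 0.20371894324454481 [0.55401233 0.15711709]
 sad 294 (array([547.9, 160.6]), array([46.4, 49.5]), 6.46) 0.16310797894634255
 wood [208, 161, 40, 29, 591] (array([ 472.8, -115.9]), array([46.5, 84.3]), 6.88) 0.10547085544314538
 wood [0, 168, 286, 128, 2794] (array([ 549.2, -314.3]), array([ 45.2, 651.5]), 4.8) 0.10542958344311999
side fence 3116 (array([ 694.2, -156. ]), array([1115.1,  396.6]), 88.32) z 0.13866793413668288
 knob 279 (array([ 498.1, -272.6]), array([905.5,  68.6]), 82.59) ztop 0.21394694650926246 [ 0.49845984 -0.2105069 ]
 sad 343 (array([544.2, 164.9]), array([45.7, 47. ]), 6.18) 0.16161266886228945
 wood [464, 17, 32, 13, 68] (array([  565. , -1492.5]), array([ 22.3, 141.9]), 87.26) 0.10456999372843467
 wood [251, 96, 139, 140, 2714] (array([ 551.7, -336.2]), array([ 46.6, 697.7]), 4.77) 0.1037495907488736
 wood [292, 198, 31, 29, 475] (array([ 472.8, -114.7]), array([44.8, 86.9]), 7.65) 0.10377336383562077
```

Run:
```python
from h import *
for n in("scene","side"):
    d=np.load(f"pics/{n}0.npz"); X=cloud(d); px=d["pixels"].astype(int); hsv=cv2.cvtColor(d["pixels"],cv2.COLOR_RGB2HSV)
    x,y,z=X[...,0],X[...,1],X[...,2]
    wood=(hsv[...,1]>90)&(abs(z-.105)<.004)&(x>.3)
    k,l,st,c=cv2.connectedComponentsWithStats(wood.astype(np.uint8)); i=1+np.argmax(st[1:,4])
    p=np.stack([x,y],-1)[l==i]; vx,vy,x0,y0=cv2.fitLine(p.astype(np.float32),cv2.DIST_L2,0,.01,.01).ravel()
    v=np.array([vx,vy])*np.sign(vy); t=(p-[x0,y0])@v
    e=np.array([x0,y0])+v*np.percentile(t,99.7)
    sad=(px.max(-1)<60)&(abs(z-.163)<.008)&(x>.4)&(y>0.05)&(y<.3); q=np.stack([x,y],-1)[sad]
    s=np.array(rect(q)[0])/1000
    print(n,"yaw",np.arctan2(-v[0],v[1]),"end",e,"saddle rel along/across",(s-e)@v,(s-e)@[v[1],-v[0]])
    m=(z>.12)&(z<.4)&(x<.5)&(x>0.05)&(y<-.2)&(y>-.9); print("obst n",m.sum())
    if m.sum(): print(np.c_[x[m],y[m],z[m]][::max(1,m.sum()//25)].round(2).tolist())
```

```text
scene yaw 0.086837724 end [0.51267993 0.00612248] saddle rel along/across 0.1508408590435747 0.04848497986483642
obst n 327
[[0.19, -0.5, 0.33], [0.21, -0.49, 0.34], [0.21, -0.49, 0.33], [0.22, -0.49, 0.34], [0.22, -0.49, 0.33], [0.22, -0.5, 0.33], [0.22, -0.49, 0.32], [0.22, -0.49, 0.32], [0.19, -0.51, 0.3], [0.22, -0.49, 0.32], [0.22, -0.5, 0.32], [0.22, -0.5, 0.31], [0.22, -0.5, 0.31], [0.22, -0.49, 0.3], [0.23, -0.51, 0.31], [0.23, -0.51, 0.31], [0.22, -0.51, 0.3], [0.21, -0.52, 0.28], [0.2, -0.52, 0.26], [0.2, -0.53, 0.26], [0.21, -0.53, 0.25], [0.21, -0.53, 0.25], [0.2, -0.53, 0.24], [0.21, -0.54, 0.24], [0.21, -0.54, 0.24], [0.21, -0.54, 0.23]]
side yaw 0.08397443 end [0.52195342 0.00990331] saddle rel along/across 0.15258456451822658 0.03516865488976886
obst n 1808
[[0.47, -0.72, 0.31], [0.46, -0.7, 0.3], [0.47, -0.7, 0.3], [0.5, -0.7, 0.28], [0.43, -0.7, 0.29], [0.49, -0.71, 0.24], [0.4, -0.71, 0.27], [0.4, -0.71, 0.26], [0.27, -0.65, 0.33], [0.48, -0.7, 0.22], [0.26, -0.64, 0.33], [0.44, -0.71, 0.22], [0.27, -0.64, 0.31], [0.46, -0.71, 0.2], [0.41, -0.71, 0.22], [0.48, -0.7, 0.19], [0.25, -0.62, 0.31], [0.49, -0.69, 0.17], [0.25, -0.63, 0.3], [0.49, -0.7, 0.15], [0.24, -0.63, 0.28], [0.24, -0.63, 0.25], [0.22, -0.48, 0.32], [0.22, -0.49, 0.3], [0.2, -0.53, 0.26], [0.2, -0.53, 0.23]]
```

>>> {"name": "carry_out", "arguments": {
  "commands": [
    [1,0.9,-0.98,-0.2,0,0,0],
    [1,0.95,-0.98,-0.2,0,0,0],
    [1,0.95,-0.98,-0.2,0,0,0],
    [1,0.95,-0.98,-0.2,0,0,0],
    [1,0.95,-0.98,-0.2,0,0,0],
    [1,0.95,-0.98,-0.2,0,0,0],
    [1,0.95,-0.98,-0.2,0,0,0],
    [1,0.95,-0.98,0,0,0,0]
  ],
  "squeeze": 30
}}

```text
clock: 0.95
position: [0.3269, -0.3352, 0.2623]
ee_rot: [3.091, 0.556, 0.001]
force: [0.2, 0.5, -1.1]
width: 1.002
gripper_force: 0.0
```

>>> {"name": "carry_out", "arguments": {
  "commands": [
    [1,0.95,-0.98,0,0,0,0],
    [1,0.95,-0.98,0,0,0,0],
    [1,0.95,-0.98,0,0,0,0],
    [1,0.95,-0.98,0,0,0,0],
    [1,0.95,-0.98,0,0,0,0],
    [1,0.95,-0.98,0,0,0,0],
    [1,0.95,-0.98,0,0,0,0],
    [1,0.95,-0.98,0,0,0,0]
  ]
}}

```text
clock: 1.75
position: [0.4364, -0.0852, 0.2617]
ee_rot: [3.092, 0.556, -0.0]
force: [0.4, 0.3, -0.7]
width: 0.998
gripper_force: 0.0
```

>>> {"name": "carry_out", "arguments": {
  "commands": [
    [1,0.95,-0.98,0,0,0,0],
    [1,0.95,-0.98,0,0,0,0],
    [1,0.95,-0.98,0,0,0,0],
    [1,0.95,-0.98,0,0,0,0],
    [1,0.95,-0.98,0,0,0,0],
    [1,0.95,-0.98,0,0,0,0],
    [1,0.7,-0.98,0,0,0,0],
    [1,0,0,0,0,0,0]
  ]
}}

```text
clock: 2.55
position: [0.5265, 0.1348, 0.2614]
ee_rot: [-3.088, -0.564, -0.0]
force: [0.3, -0.2, -1.0]
width: 0.998
gripper_force: 0.0
```

>>> {"name": "carry_out", "arguments": {
  "commands": [
    [1,0,0,0,0,0,1],
    [1,0,0,0,0,0,1],
    [1,0,0,0,0,0,1],
    [1,0,0,0,0,0,1],
    [1,0,0,0,0,0,1],
    [1,0,0,0,0,0,1],
    [1,0,0,0,0,0,1],
    [1,0,0,0,0,0,1]
  ]
}}

```text
clock: 3.35
position: [0.5262, 0.1291, 0.2615]
ee_rot: [3.062, -0.699, -0.001]
force: [-0.1, -0.8, -1.2]
width: 1.001
gripper_force: 0.0
```

```bash
cat > w.py <<'E'
from h import *
from cell import arm
from scipy.spatial.transform import Rotation as Ro
import sys
def wrist(tag):
    s=arm.observe(); d=arm.get_image("wrist"); np.savez(f"pics/w{tag}.npz",**d); cv2.imwrite(f"pics/w{tag}.png",d["pixels"][:,:,::-1])
    T=np.eye(4); T[:3,:3]=Ro.from_rotvec(s["ee_rot"]).as_matrix(); T[:3,3]=s["position"]
    return s,T,d,cloud(d,T@d["tool_from_camera"])
E
python3 - <<'E'
from w import *
s,T,d,X=wrist("1"); x,y,z=X[...,0],X[...,1],X[...,2]; p=X[...,:2]
dark=d["pixels"].max(-1)<70
print(s["position"],s["ee_rot"])
for a,b in((.192,.21),(.155,.17)):
    m=dark&(z>a)&(z<b)&(np.abs(p-[.546,.16]).max(-1)<.06); print(a,m.sum(),rect(p[m]),np.median(z[m]))
E
```

```text
[0.52622518 0.12911983 0.26152094] [ 3.06215282e+00 -6.99370475e-01 -5.37944654e-04]
0.192 1310 (array([550.9, 160.4]), array([13.9, 52.1]), 61.17) 0.2002314496970809
0.155 1603 (array([546.4, 160.1]), array([41.5, 47.8]), 4.53) 0.16243829581171504
```

View pics/w1.png

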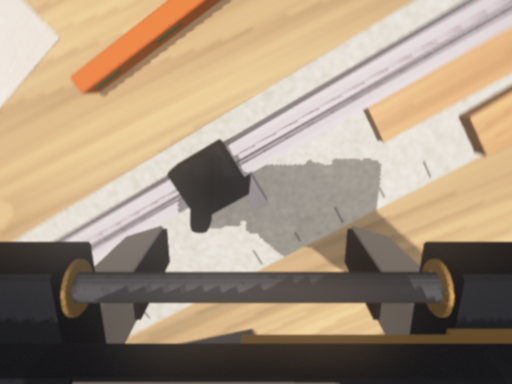

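>>> {"name": "carry_out", "arguments": {
  "commands": [
    [1,0.15,-0.76,0,0,0,0.22],
    [1,0.15,-0.76,0,0,0,0.22],
    [1,0,0,0.9,0,0,0],
    [1,0,0,0.9,0,0,0],
    [1,0,0,0.9,0,0,0],
    [1,0,0,0.5,0,0,0],
    [1,0,0,0.2,0,0,0],
    [1,0,0,0,0,0,0]
  ]
}}

```text
clock: 4.2
position: [0.5498, 0.1605, 0.1766]
ee_rot: [3.048, -0.759, -0.001]
force: [-0.2, 0.3, -0.2]
width: 0.997
gripper_force: 0.0
```

Run:
```python
from w import *
s,T,d,X=wrist("2"); x,y,z=X[...,0],X[...,1],X[...,2]; p=X[...,:2]
print(s["position"],s["ee_rot"],s["force"])
dark=d["pixels"].max(-1)<70
m=dark&(z>.19)&(z<.21)&(np.abs(p-[.549,.16]).max(-1)<.05); print(m.sum(),rect(p[m]) if m.any() else 0)
for n in("scene","side"):
    d=arm.get_image(n); c=d["pixels"][:,:,::-1]; c=c[90:210,280:440] if n=="scene" else c[190:310,130:290]
    cv2.imwrite(f"pics/{n}2.png",cv2.resize(c,None,fx=3,fy=3))
```

```text
[0.5498082  0.16054432 0.17655367] [ 3.04820425e+00 -7.58647677e-01 -8.26996544e-04] [-0.1741034   0.34998524 -0.19138327]
3119 (array([549.9, 158.4]), array([93.6, 52.2]), 82.2)
```

>>> {"name": "carry_out", "arguments": {
  "commands": [
    [1,0,0,0.15,0,0,0],
    [0.1,0,0,0,0,0,0],
    [0.1,0,0,0,0,0,0],
    [0.1,0,0,0,0,0,0],
    [0.1,0,0,0,0,0,0],
    [0,0,0,0,0,0,0],
    [0,0,0,0,0,0,0],
    [0,0,0,0,0,0,0]
  ]
}}

```text
clock: 5.15
position: [0.5499, 0.1608, 0.173]
ee_rot: [3.048, -0.759, 0.0]
force: [0.1, 0.0, -0.8]
width: 0.441
gripper_force: 0.0
```

```bash
python3 -c "
from cell import arm; s=arm.observe(); print(s['position'],s['ee_rot'],s['force'],s['ft_torque'],s['width']*92,s['gripper_force'])"
```

```text
[0.54992312 0.16080271 0.1729677 ] [ 3.04841772e+00 -7.59391530e-01  1.68239839e-05] [ 0.14778852  0.03560956 -0.83379109] [ 0.0618165   0.03516535 -0.01896963] 40.58299205935155 0.0
```

Still closing.

>>> {"name": "carry_out", "arguments": {
  "commands": [
    [0,0,0,0,0,0,0],
    [0,0,0,0,0,0,0],
    [0,0,0,0,0,0,0],
    [0,0,0,0,0,0,0],
    [0,0,0,0,0,0,0],
    [0,0,0,0,0,0,0]
  ]
}}

```text
clock: 5.75
position: [0.5502, 0.1613, 0.1731]
ee_rot: [-3.048, 0.759, -0.001]
force: [2.0, 2.9, -1.7]
width: 0.149
gripper_force: 30.0
```

>>> {"name": "carry_out", "arguments": {
  "commands": [
    [0,0,0,0,0,0,-0.7],
    [0,0,0,0,0,0,-0.7],
    [0,0,0,0,0,0,-0.7],
    [0,0,0,0,0,0,-0.7],
    [0,0,0,0,0,0,-0.7],
    [0,0,0,0,0,0,-0.7],
    [0,0,0,0,0,0,-0.7],
    [0,0,0,0,0,0,-0.7]
  ]
}}

```text
clock: 6.55
position: [0.5508, 0.1591, 0.173]
ee_rot: [3.137, 0.115, 0.001]
force: [2.1, -1.7, 0.6]
width: 0.151
gripper_force: 30.0
```

>>> {"name": "carry_out", "arguments": {
  "commands": [
    [0,0,0,0,0,0,-0.7],
    [0,0,0,0,0,0,-0.7],
    [0,0,0,0,0,0,-0.7],
    [0,0,0,0,0,0,-0.7],
    [0,0,0,0,0,0,-0.7],
    [0,0,0,0,0,0,-0.7],
    [0,0,0,0,0,0,0],
    [0,0,0,0,0,0,0]
  ]
}}

```text
clock: 7.35
position: [0.5505, 0.16, 0.173]
ee_rot: [3.047, 0.761, 0.001]
force: [5.4, -1.5, -1.0]
width: 0.148
gripper_force: 30.0
```

Run:
```python
from w import *
s,T,d,X=wrist("3"); x,y,z=X[...,0],X[...,1],X[...,2]; p=X[...,:2]
print(s['position'],s['ee_rot'],s['force'],s['ft_torque'],s['joints'].round(2)); yaw=np.arctan2(T[1,0],T[0,0]); print("yaw",yaw,"knob",1.1+.0855-yaw)
for th in(.087,.084):
    print(th,"tool per 1m along station -y:",T[:3,:3].T@[np.sin(th),-np.cos(th),0])
for n in("scene","side"):
    d=arm.get_image(n); c=d["pixels"][:,:,::-1]; c=c[90:210,240:440] if n=="scene" else c[190:310,130:290]
    cv2.imwrite(f"pics/{n}3.png",cv2.resize(c,None,fx=3,fy=3))
```

```text
[0.55050687 0.1599851  0.17303295] [3.04710755e+00 7.60566641e-01 9.63551651e-04] [ 5.36384365 -1.48126314 -1.035844  ] [-0.36676988 -0.92416097  0.21257898] [ 0.01  0.46 -0.54  1.74  0.27  1.02 -1.71]
yaw 0.48920982394041707 knob 0.696290176059583
0.087 tool per 1m along station -y: [-3.91452748e-01  9.20197779e-01  8.90553560e-04]
0.084 tool per 1m along station -y: [-3.94211577e-01  9.19019284e-01  8.88261033e-04]
```

View pics/w3.png

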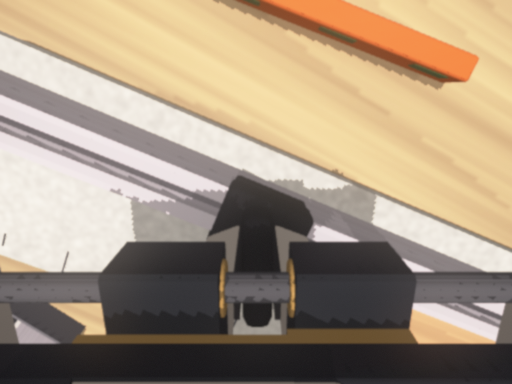

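>>> {"name": "carry_out", "arguments": {
  "commands": [
    [0,-0.08,0.18,0,0,0,0],
    [0,-0.157,0.368,0,0,0,0],
    [0,-0.157,0.368,0,0,0,0],
    [0,-0.157,0.368,0,0,0,0],
    [0,-0.157,0.368,0,0,0,0],
    [0,-0.157,0.368,0,0,0,0],
    [0,-0.157,0.368,0,0,0,0],
    [0,-0.157,0.368,0,0,0,0]
  ]
}}

```text
clock: 8.3
position: [0.5566, 0.0871, 0.1731]
ee_rot: [-3.046, -0.765, -0.002]
force: [4.7, 3.0, -2.5]
width: 0.15
gripper_force: 30.0
```

>>> {"name": "carry_out", "arguments": {
  "commands": [
    [0,-0.157,0.368,0,0,0,0],
    [0,-0.157,0.368,0,0,0,0],
    [0,-0.157,0.368,0,0,0,0],
    [0,-0.08,0.18,0,0,0,0],
    [0,-0.04,0.09,0,0,0,0],
    [0,-0.04,0.09,0,0,0,0],
    [0,0,0,0,0,0,0]
  ]
}}

```text
clock: 9.0
position: [0.5601, 0.0461, 0.173]
ee_rot: [3.047, 0.764, 0.001]
force: [5.8, 0.4, -0.7]
width: 0.154
gripper_force: 30.0
```

```bash
cat > st.py <<'E'
from w import *
s=arm.observe(); th=.0855; y=np.array([-np.sin(th),np.cos(th),0]); xx=np.array([np.cos(th),np.sin(th),0])
print("moved",(s['position']-[.5505,.16,.173])@y,"across",(s['position']-[.5505,.16,.173])@xx,"F along",s['force']@y,"across",s['force']@xx,s['force'].round(1),s['ft_torque'].round(2),s['ee_rot'].round(3),s['clock'])
E
cat > gap.py <<'E'
from h import *
from cell import arm
th=.0855; y=np.array([-np.sin(th),np.cos(th)])
for n in("scene","side"):
    d=arm.get_image(n); c=d["pixels"][:,:,::-1]; cv2.imwrite("pics/%s_g.png"%n,c)
    X=cloud(d); hsv=cv2.cvtColor(d["pixels"],cv2.COLOR_RGB2HSV)
    wood=(hsv[...,1]>90)&(abs(X[...,2]-.105)<.004)&(X[...,0]>.3)
    k,l,st,_=cv2.connectedComponentsWithStats(wood.astype(np.uint8)); i=1+np.argmax(st[1:,4])
    p=X[l==i][:,:2]; t=p@y; print(n,"batten end along y",np.percentile(t,99.7), "start: scene", np.array([.51268,.00612])@y,"side",np.array([.52195,.0099])@y)
E
python3 st.py; python3 gap.py
```

```text
moved -0.11425760025823356 across -0.00017494399616174738 F along -0.1287253477687247 across 5.764093388703859 [ 5.8  0.4 -0.7] [ 0.09 -1.16  0.07] [3.047e+00 7.640e-01 1.000e-03] 9.0
scene batten end along y -0.03927470249589196 start: scene -0.03768310883817703 side -0.03470853648311839
side batten end along y -0.03472217486544287 start: scene -0.03768310883817703 side -0.03470853648311839
```

>>> {"name": "carry_out", "arguments": {
  "commands": [
    [0,-0.031,0.074,0,0,0,0],
    [0,-0.031,0.074,0,0,0,0],
    [0,-0.031,0.074,0,0,0,0],
    [0,-0.031,0.074,0,0,0,0],
    [0,-0.031,0.074,0,0,0,0],
    [0,0,0,0,0,0,0]
  ]
}}

```text
clock: 9.7
position: [0.5609, 0.037, 0.173]
ee_rot: [-3.046, -0.765, -0.001]
force: [4.6, 1.8, -1.5]
width: 0.147
gripper_force: 30.0
```

```bash
python3 st.py
```

```text
moved -0.12346553831814688 across -0.00017855925699057586 F along 1.376006674150083 across 4.765834163646605 [ 4.6  1.8 -1.5] [ 0.49 -1.04  0.03] [-3.046e+00 -7.650e-01 -1.000e-03] 9.7
```

>>> {"name": "carry_out", "arguments": {
  "commands": [
    [0,-0.031,0.074,0,0,0,0],
    [0,-0.031,0.074,0,0,0,0],
    [0,0,0,0,0,0,0]
  ]
}}

```text
clock: 10.0
position: [0.5612, 0.0331, 0.1731]
ee_rot: [-3.046, -0.765, -0.001]
force: [4.6, 1.8, -1.0]
width: 0.151
gripper_force: 30.0
```

```bash
python3 st.py
```

```text
moved -0.1273915741529508 across -0.00019565719055111876 F along 1.4222420779040061 across 4.7063563979018825 [ 4.6  1.8 -1. ] [ 0.54 -1.03  0.01] [-3.046e+00 -7.650e-01 -1.000e-03] 10.0
```

>>> {"name": "carry_out", "arguments": {
  "commands": [
    [0,-0.031,0.074,0,0,0,0],
    [0,-0.031,0.074,0,0,0,0],
    [0,0,0,0,0,0,0]
  ]
}}

```text
clock: 10.3
position: [0.5613, 0.0323, 0.1731]
ee_rot: [-3.042, -0.768, -0.002]
force: [3.1, 11.8, -1.4]
width: 0.151
gripper_force: 30.0
```

```bash
python3 st.py
```

```text
moved -0.12816368309520432 across -0.00019251193551749404 F along 11.450448007683361 across 4.139794165638688 [ 3.1 11.8 -1.4] [ 2.35 -0.83 -0.07] [-3.042e+00 -7.680e-01 -2.000e-03] 10.3
```

>>> {"name": "carry_out", "arguments": {
  "commands": [
    [0,-0.031,0.074,0,0,0,0],
    [0,0,0,0,0,0,0]
  ]
}}

```text
clock: 10.5
position: [0.5613, 0.0321, 0.1731]
ee_rot: [-3.039, -0.77, -0.002]
force: [3.1, 15.6, -4.1]
width: 0.149
gripper_force: 30.0
```

```bash
python3 st.py; python3 gap.py
```

```text
moved -0.1283288863016156 across -0.00019797140182753952 F along 15.294668769280714 across 4.43016113833703 [ 3.1 15.6 -4.1] [ 3.42 -0.72 -0.14] [-3.039e+00 -7.700e-01 -2.000e-03] 10.5
scene batten end along y -0.05535058132401101 start: scene -0.03768310883817703 side -0.03470853648311839
side batten end along y -0.042392084272426 start: scene -0.03768310883817703 side -0.03470853648311839
```

Run:
```python
import cv2,numpy as np
a=cv2.imread("pics/side_g.png"); b=cv2.imread("pics/side0.png")
f=lambda c,r: cv2.resize(c[r[0]:r[1],r[2]:r[3]],(400,300),interpolation=cv2.INTER_CUBIC)
R1=(170,275,190,330); R2=(60,150,320,440)
cv2.imwrite("pics/m1.png",np.vstack([np.hstack([f(b,R1),f(b,R2)]),np.hstack([f(a,R1),f(a,R2)])]))
```

```text
(no output)
```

View pics/m1.png

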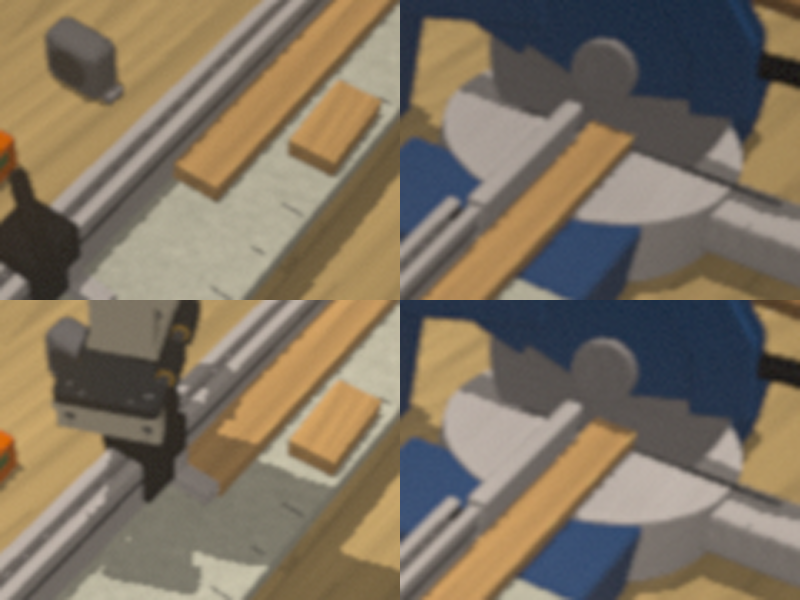

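>>> {"name": "carry_out", "arguments": {
  "commands": [
    [0,0.02,-0.05,0,0,0,0],
    [0,0,0,0,0,0,0.5],
    [0,0,0,0,0,0,0.7],
    [0,0,0,0,0,0,0.7],
    [0,0,0,0,0,0,0.7],
    [0,0,0,0,0,0,0.7],
    [0,0,0,0,0,0,0.7],
    [0,0,0,0,0,0,0]
  ]
}}

```text
clock: 11.4
position: [0.5614, 0.0315, 0.1731]
ee_rot: [-3.135, -0.145, -0.001]
force: [3.8, 10.3, -2.9]
width: 0.151
gripper_force: 30.0
```

```bash
python3 st.py
```

```text
moved -0.12891647848119459 across -6.699023159174073e-05 F along 9.955066066169545 across 4.661186093324492 [ 3.8 10.3 -2.9] [ 2.19 -0.95 -0.1 ] [-3.135e+00 -1.450e-01 -1.000e-03] 11.4
```

>>> {"name": "carry_out", "arguments": {
  "commands": [
    [0,0,0,0,0,0,0.7],
    [0,0,0,0,0,0,0.7],
    [0,0,0,0,0,0,0.7],
    [0,0,0,0,0,0,0.7],
    [0,0,0,0,0,0,0.7],
    [0,0,0,0,0,0,0.7],
    [0,0,0,0,0,0,0.7],
    [0,0,0,0,0,0,0.7]
  ]
}}

```text
clock: 12.2
position: [0.5612, 0.0306, 0.1731]
ee_rot: [-3.053, 0.728, 0.002]
force: [2.3, 8.0, -0.6]
width: 0.152
gripper_force: 30.0
```

>>> {"name": "carry_out", "arguments": {
  "commands": [
    [0,0,0,0,0,0,0.6],
    [0,0,0,0,0,0,0],
    [0,0,0,0,0,0,0]
  ]
}}

```text
clock: 12.5
position: [0.5612, 0.0305, 0.1731]
ee_rot: [-3.031, 0.817, 0.002]
force: [2.1, 7.9, -1.2]
width: 0.148
gripper_force: 30.0
```

```bash
python3 st.py; python3 -c "
from w import *
s=arm.observe(); R=Ro.from_rotvec(s['ee_rot']).as_matrix(); print('knob',1.1855-np.arctan2(R[1,0],R[0,0]))"
```

```text
moved -0.1299697581870097 across -0.0004034808503049994 F along 7.729106047975765 across 2.7912575922887166 [ 2.1  7.9 -1.2] [ 1.64 -0.59  0.03] [-3.031e+00  8.170e-01  2.000e-03] 12.5
knob 1.7117351954042994
```

>>> {"name": "carry_out", "arguments": {
  "commands": [
    [0,0,0,0,0,0,0.5],
    [0,-0.046,-0.066,0,0,0,0.2],
    [0,0,0,0,0,0,0],
    [1,0,0,0,0,0,0],
    [1,0,0,0,0,0,0],
    [1,0,0,0,0,0,0],
    [1,0,0,0,0,0,0],
    [1,0,0,0,0,0,0]
  ]
}}

```text
clock: 13.3
position: [0.5614, 0.0296, 0.1729]
ee_rot: [3.002, -0.926, -0.0]
force: [0.2, 0.3, 0.0]
width: 0.537
gripper_force: 0.0
```

```bash
python3 st.py; python3 -c "
from w import *
s=arm.observe(); print(s['width']);R=Ro.from_rotvec(s['ee_rot']).as_matrix(); print('knob',1.1855-np.arctan2(R[1,0],R[0,0]))"
```

```text
moved -0.13087429928000757 across -0.0002918288829577715 F along 0.2551504827562945 across 0.19454699315204071 [0.2 0.3 0. ] [0.07 0.04 0.04] [ 3.002 -0.926 -0.   ] 13.3
0.5370513693415866
knob 1.7839495609891776
```

>>> {"name": "carry_out", "arguments": {
  "commands": [
    [1,0,0,-0.3,0,0,0],
    [1,0,0,-0.8,0,0,0],
    [1,0,0,-1,0,0,0],
    [1,0,0,-1,0,0,0],
    [1,-1,0,-0.5,0,0,0],
    [1,-1,0,0,0,0,0],
    [1,-1,0,0,0,0,0],
    [1,-1,0,0,0,0,0]
  ]
}}

```text
clock: 14.1
position: [0.4781, 0.0867, 0.2637]
ee_rot: [-3.002, 0.926, -0.001]
force: [-0.4, 0.5, 0.0]
width: 1.0
gripper_force: 0.0
```

```bash
python3 gap.py
python3 - <<'E'
from w import *
s,T,d,X=wrist("5"); z=X[...,2]; p=X[...,:2]; dark=d["pixels"].max(-1)<70
print(s['position'],s['force'])
m=dark&(z>.192)&(z<.21)&(np.abs(p-[.561,.031]).max(-1)<.06); print(m.sum(),rect(p[m]) if m.any() else 0)
a=cv2.imread("pics/side_g.png")
f=lambda c,r: cv2.resize(c[r[0]:r[1],r[2]:r[3]],(400,300),interpolation=cv2.INTER_CUBIC)
cv2.imwrite("pics/m2.png",np.vstack([np.hstack([f(a,(170,275,190,330)),f(a,(60,150,320,440))]),np.hstack([f(cv2.imread("pics/w5.png"),(0,384,0,512)),f(cv2.imread("pics/scene_g.png"),(90,210,220,380))])]))
E
```

```text
scene batten end along y -0.044939995209534775 start: scene -0.03768310883817703 side -0.03470853648311839
side batten end along y -0.22429739057688264 start: scene -0.03768310883817703 side -0.03470853648311839
[0.47660912 0.08838359 0.26387325] [ 0.80197607  0.49640056 -0.30910496]
1800 (array([559.2,  31.3]), array([13.5, 52.8]), 55.61)
```

View pics/m2.png

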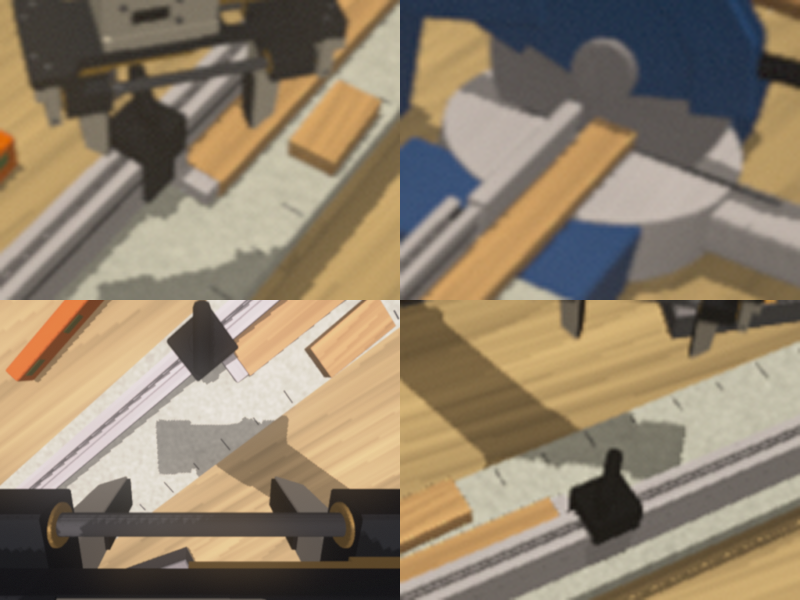

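The side view shows the foot touching the batten end at (200,180) and the batten's other end at the blade at (630,130). The wrist view puts the knob at about 1.78 rad, and the gripper is well clear.

```bash
python3 -c "
from cell import arm; print(arm.sign_off())"
```

```text
the job is handed in; nothing more can be done
None
```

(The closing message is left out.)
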